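Draw the drip tray out with the tray hook

TASK

Take the red-handled tray hook from its wooden stand, catch it in the finger hole of the orange drip tray under the dish rack and draw the tray out until it comes up against its stop; make sure with a steady pull of about 10 N against the stop for half a second, never more than 25 N. Then unhook and put the hook back on its stand the way it was, leaving the tray out. Only the hook may touch the tray, and the tumblers, basin and fork stay where they are.

Things in the scene. Friction and masses are not known exactly. Their poses are not given: they have to be found in the camera images.
- hook_grip (a point): centre of the hook's red wooden handle, a bar 140 long (x) x 18 wide (y) x 22 high (z), loose, about 0.12 kg. Axes: +x along the handle towards the end that carries the steel prong, z up. Grip the bar here from above, across its width; on the stand the bar is free for 33 mm to either side of this point along x, and lies 81 mm above the work board. A hard grip (80 N or more) keeps it from twisting under the pull.
- hook_tip (a point): lower bend of the prong: a steel rod 6 mm in diameter that drops straight down from the handle 62 mm ahead (+x) of hook_grip; this point, on the rod's centre line, is 58 mm below the handle's centre line. From here a toe of the same rod turns back 8 mm (11 mm to its end) in -x, towards the handle's middle; so seen from above the prong covers 14 mm (x, from -11 to +3 of this point) by 6 mm. Same axes as hook_grip.
- stand: fixed wooden hook stand. Origin: centre of the underside of its foot (150 x 100 x 12 mm); z up, +x is the direction the hook's prong end points when stored. Two uprights 10 mm thick at x = -38 and +38 mm have their tops 70 mm above the board, with 8 mm thick cheeks that rise 14 mm more and leave a 26 mm wide gap (y) for the handle. Stored: hook_grip at x = 0, y = 0, z = 81 mm, prong hanging outside the upright at +38 mm.
- rack: fixed steel-rod dish rack, 280 (x) x 240 (y) x 130 high, with a white cutting board clipped upright in it reaching 253 mm high. Origin: centre of its footprint at board level. +x points into the rack; its open front is at x = -140 mm and the tray slides out of it along -x.
- tray: orange plastic drip tray, 150 wide (y), 240 long (x), rim 42 mm above the board, sliding along the rack's x under the rack. Axes as the rack's. Origin lies at board level straight below the finger hole. It may start a little in or out. Sliding takes 2 to 4 N; after 80 to 120 mm of travel it comes up against a rubber-buffered stop (about 4 N per mm), whose place differs each time and is found only by feel; let go, it stays out.
- tray_hole (a point): centre of the finger hole, at the top face of the tray's pull tab, 42 mm above the board. The tab is 4 mm thick, 56 mm wide and sticks out from the tray's front wall (30 mm in +x from here) to 24 mm in -x from here; the hole goes through it, 24 mm along x and 20 mm along y; below the tab it is free down to the board. Axes as the rack's: pull in -x. To unhook, the prong must first go back in +x until its toe is clear of the hole's edge.
- tumbler_a: glass tumbler, 72 mm across the rim, 105 high; origin at the centre of its foot; bystander
- tumbler_b: second glass tumbler, the same
- basin: blue enamel basin, 220 mm across the rim, 75 high; origin at the centre of its foot; bystander
- fork: steel fork lying flat, about 195 long (x), 24 wide, 5 thick; origin near its middle at board level; bystander
Things that resemble listed ones, but are neither listed nor needed, are in the scene too. Several things have the shape of the stand; the one meant has the colours described above.

How it is judged:
By the outcome, as a careful person would: the job done as asked, in the order asked, and still so for the second after the job is handed in, with the robot touching nothing.
It also fails if it takes over 66 s, if anything falls off the work surface, if the arm or the gripper's body presses on something with over 40 N, if the wrist force passes 120 N, or if a joint passes its speed limit or range.

ROBOT

A 6-joint arm with a two-finger parallel gripper is mounted at the origin on the work surface. World frame = base frame: x ahead of the robot, y to its left, z up, the work surface at z = 0. Lengths are in m, angles in rad, forces in N, time in s.
With the tool pointing down it reaches from about 0.375 to 0.925 m from the base axis. Payload 5.7 kg.
Tool frame: the origin (TCP) lies midway between the tips of the shut fingers; the grasp point (between the pads) lies 19 mm behind it; z points along the fingers, x is the direction in which the jaws open and shut, and the axes are right-handed (so a half turn about z gives the same grasp; the last joint's range is limited). The gripper opens to 88 mm and grips with 3 to 60 N. Pads are 20 mm wide; open, the fingers measure 115 mm over their backs; the gripper's body (75 mm by 178 mm) begins 61 mm behind the grasp point.
Start: joints at [-0.115, 0.359, 1.51, -0, 1.272, -0.115], TCP at [0.6, -0, 0.223] pointing down, gripper open.
Joint ranges: [-2.97, 2.97], [-1.01, 2.36], [0.21, 2.38], [-0.96, 4.11], [0.2, 2.71], [-2.98, 2.98]. Speed limits (rad/s): [2.39, 2.39, 3.14, 3.14, 3.14, 3.14].

INTERFACE

Orientations are given as a unit quaternion [x, y, z, w].
In Python, from bench import move_ptp, servo_line, goto_joints, move_gripper, sleep, inverse_kinematics, capture, PlanningError, close_job, spot_in, silhouettes, current_clock, current_joint_pos, current_qvel, current_joint_torque, current_position, current_orientation, current_force, current_torque, current_finger_gap gives the robot as it stands. Calls block until the motion is done:
- move_ptp(position, orientation): joint-space move of the TCP to a pose.
- servo_line(position, orientation=None, rate=0.15, contact_N=None): straight line of the TCP; orientation=None keeps the orientation; rate is the mean speed in m/s. With contact_N (N) it stops when the force on the tool has changed by that much, and returns True; else False.
- goto_joints(angles): joint-space move.
- move_gripper(opening): finger opening in m; the grip force is fixed at half the most; returns when the fingers have stopped.
- sleep(seconds).
- inverse_kinematics(position, orientation): joint angles nearest the present ones, or None.
- capture(name): name is "scene" or "side" or "wrist"; returns a dict with "image" (400x640x3 uint8, blue, green, red), "range_z" (400x640 float32, m along the optical axis (not along the pixel's ray), 0 where there is no reading), "intrinsics" (3x3 intrinsics, pixels), "k1" (the pictures are not rectified: a ray, as slopes to the right and down, at radius r is drawn at 1 + k1 r^2 times it, then the intrinsics apply), "R" (3x3) and "t" (3): a world point X has camera coordinates R X + t. Camera axes: x right, y down, z forward; pixel columns grow to the right and rows downward; lengths in m; the calibration is good to about 2 mm. A picture is of the moment at which its call begins.
A pose or a line that the arm cannot do raises PlanningError and nothing moves.
- close_job(): hands the job in, once; it reports no verdict.
Trained networks look in the newest picture that a camera, given by its name, has taken for a name from the list of things; names that differ only in an ending like _2 or _b are one class to them, and where a whole thing is asked for, a point or a joint stands for the part that bears it (a point fixed in the world has none). Each returns a list of dicts, best first, with "conf" (0 to 1); they miss things now and then, are a little off and sometimes report something else, mostly with a low value. They report only what shows in the picture. A call takes as long as a camera call. They do not tell look-alikes from the thing itself.
- spot_in(camera, query): "xy" ([column, row] in pixels, amid what is visible of it).
- silhouettes(camera, query): "region" (400x640 bool, what is visible of it) and "xy" ([column, row] in pixels, amid what is visible of it).
Readings, each from a call of its own:
- current_clock(): time.
- current_joint_pos(): joint angles.
- current_qvel(): joint speeds.
- current_joint_torque(): joint torques, N m.
- current_position(): TCP position.
- current_orientation(): TCP orientation.
- current_force(): force on the tool from outside, world axes, zero at the start.
- current_torque(): the same for the moment, N m.
- current_finger_gap(): finger opening in m.
Only numpy, scipy, OpenCV 4.12 (cv2) and the standard library are available. Lean on these libraries where they do the work, as an engineer would, in place of code of your own. Each camera call takes 0.05 s, during which the arm holds its last target.

## Working session

There is one attempt and no reset: what is moved stays moved. The work goes in short steps, each a Python script; the robot and the scene stay as the last script left them, time stands still between calls to the robot, and variables do not carry over. Pictures are saved under pics/ and viewed, and the job is handed in when it is done.

```bash
mkdir -p pics; ls
cat > h.py <<'E'
import numpy as np, cv2
from bench import *
def snap(cam,fn=None):
    c=capture(cam)
    if fn: cv2.imwrite('pics/'+fn,c['image'])
    return c
def ray(c,u,v):
    K=c['intrinsics'];k=c['k1'];xd=(u-K[0,2])/K[0,0];yd=(v-K[1,2])/K[1,1]
    x,y=xd,yd
    for _ in range(20):
        s=1+k*(x*x+y*y);x,y=xd/s,yd/s
    return np.array([x,y,1.])
def pt(c,u,v,z=None):
    r=ray(c,u,v)
    if z is None:
        d=c['range_z'][int(round(v)),int(round(u))]
        return c['R'].T@(r*d-c['t'])
    o=-c['R'].T@c['t'];d=c['R'].T@r
    return o+d*(z-o[2])/d[2]
def proj(c,X):
    p=c['R']@np.asarray(X)+c['t'];x,y=p[0]/p[2],p[1]/p[2];s=1+c['k1']*(x*x+y*y)
    K=c['intrinsics'];return np.array([K[0,0]*x*s+K[0,2],K[1,1]*y*s+K[1,2]])
def cloud(c):
    v,u=np.mgrid[0:400,0:640];K=c['intrinsics'];k=c['k1']
    xd=(u-K[0,2])/K[0,0];yd=(v-K[1,2])/K[1,1];x,y=xd,yd
    for _ in range(20):
        s=1+k*(x*x+y*y);x,y=xd/s,yd/s
    d=c['range_z'];P=np.stack([x*d,y*d,d],-1)-c['t']
    return P@c['R']
E
python3 - <<'E'
from h import *
for cam in ['scene','side','wrist']:
    c=snap(cam,cam+'0.png'); print(cam,c['R'].round(2).tolist(),(-c['R'].T@c['t']).round(3))
    for q in ['hook_grip','hook_tip','stand','rack','tray','tray_hole','tumbler_a','basin','fork']:
        print(q,[(np.round(d['xy']).tolist(),round(d['conf'],2)) for d in spot_in(cam,q)])
print(current_clock(),current_orientation())
E
```

```text
pics
scene [[-0.81, 0.58, -0.01], [0.4, 0.55, -0.73], [-0.42, -0.59, -0.69]] [1.107 0.654 0.935]
hook_grip [([288.0, 165.0], 0.84), ([396.0, 308.0], 0.53)]
hook_tip [([290.0, 164.0], 0.85)]
stand [([287.0, 184.0], 0.67), ([289.0, 122.0], 0.63)]
rack [([446.0, 291.0], 0.61)]
tray [([398.0, 315.0], 0.82)]
tray_hole [([396.0, 314.0], 0.96)]
tumbler_a [([243.0, 226.0], 0.92), ([283.0, 264.0], 0.69)]
basin [([232.0, 156.0], 0.79)]
fork [([363.0, 207.0], 0.57)]
side [[0.93, -0.36, 0.0], [-0.24, -0.62, -0.75], [0.27, 0.7, -0.66]] [ 0.221 -0.992  0.939]
hook_grip [([343.0, 252.0], 0.82)]
hook_tip [([344.0, 252.0], 0.97)]
stand [([342.0, 270.0], 0.8), ([323.0, 375.0], 0.73)]
rack [([266.0, 110.0], 0.72), ([274.0, 228.0], 0.52), ([374.0, 165.0], 0.34)]
tray [([290.0, 145.0], 0.87)]
tray_hole [([288.0, 146.0], 0.61), ([266.0, 112.0], 0.57)]
tumbler_a [([372.0, 163.0], 0.92)]
basin [([422.0, 295.0], 0.9), ([289.0, 148.0], 0.31)]
fork [([273.0, 229.0], 0.71)]
wrist [[1.0, -0.0, -0.0], [-0.0, -0.96, 0.26], [-0.0, -0.26, -0.96]] [0.6   0.072 0.385]
hook_grip [([278.0, 386.0], 0.67)]
hook_tip [([282.0, 388.0], 0.96)]
stand [([276.0, 368.0], 0.6)]
rack []
tray [([310.0, 13.0], 0.72)]
tray_hole [([312.0, 14.0], 0.77)]
tumbler_a [([516.0, 164.0], 0.95), ([485.0, 285.0], 0.78)]
basin []
fork [([172.0, 230.0], 0.87)]
1.5 [ 9.99999998e-01  1.71992371e-06 -5.87335053e-05 -1.19050961e-05]
```

View pics/scene0.png

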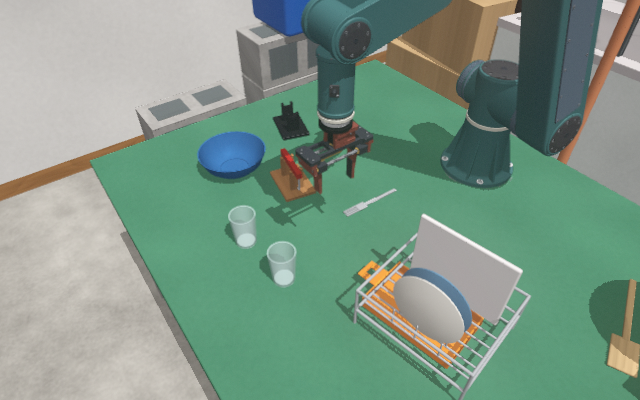

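View pics/side0.png

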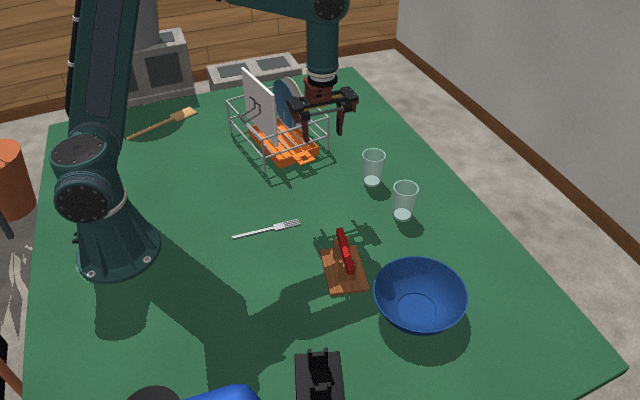

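View pics/wrist0.png

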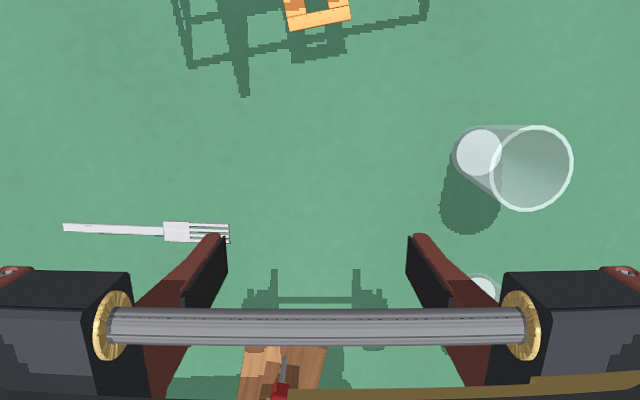

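The hook stand could be confused with two things: the wooden stand with the red hook (scene 290,175; side 345,255) and the black look-alike stand (scene 290,122; side 320,375). The blue-and-white plate and the cutting board are just in the rack. I choose the wooden one with the red handle and check it in a crop.

Run:
```python
from h import *
s=capture('side');e=capture('scene')
a=cv2.resize(s['image'][210:310,300:400],(400,400),interpolation=cv2.INTER_CUBIC)
b=cv2.resize(s['image'][90:190,230:330],(400,400),interpolation=cv2.INTER_CUBIC)
cv2.imwrite('pics/crop1.png',np.hstack([a,b]))
for n,c in (('side',s),('scene',e)):
    P=cloud(c);hsv=cv2.cvtColor(c['image'],cv2.COLOR_BGR2HSV)
    H,S,V=cv2.split(hsv);ok=c['range_z']>0
    red=ok&((H<6)|(H>174))&(S>180)&(V>80)&(P[...,2]>.04)&(P[...,2]<.12)&(np.hypot(P[...,0]-.6,P[...,1]+.2)<.25)
    p=P[red];print(n,'red',len(p),p.mean(0).round(4),p.min(0).round(3),p.max(0).round(3))
    if len(p)>20:
        t=p[p[:,2]>.085]; r=cv2.minAreaRect((t[:,:2]*1000).astype(np.float32)); print(' top',len(t),np.median(t[:,2]).round(4),r)
    org=ok&(H>5)&(H<20)&(S>150)&(V>120)&(P[...,1]>.1)&(P[...,2]<.07)&(P[...,2]>0.0)
    p=P[org];print(n,'orange',len(p),p.mean(0).round(3),p.min(0).round(3),p.max(0).round(3))
    for q in ['hook_grip','tray_hole','tumbler_a','basin','stand','rack']:
        for d in spot_in(n,q): 
            u=d['xy'];print(' ',q,round(d['conf'],2),pt(c,*u).round(3))
    np.savez(n+'.npz',P=P,img=c['image'])
```

```text
side red 321 [ 0.5469 -0.2947  0.0903] [ 0.527 -0.356  0.04 ] [ 0.576 -0.216  0.096]
 top 295 0.0915 ((549.4254760742188, -285.449462890625), (141.4752197265625, 17.6923828125), 78.83229064941406)
side orange 1055 [0.578 0.264 0.021] [0.476 0.133 0.   ] [0.681 0.437 0.062]
  hook_grip 0.85 [ 0.542 -0.295  0.091]
  tray_hole 0.74 [0.57  0.272 0.016]
  tumbler_a 0.69 [ 0.758 -0.006  0.09 ]
  tumbler_a 0.6 [ 0.532 -0.324  0.045]
  tumbler_a 0.58 [ 0.768 -0.177  0.099]
  basin 0.92 [ 0.695 -0.425  0.012]
  stand 0.88 [ 0.527 -0.322  0.034]
  stand 0.79 [ 0.391 -0.539  0.012]
  rack 0.89 [0.52  0.248 0.189]
scene red 45 [ 0.5522 -0.2838  0.0894] [ 0.53  -0.341  0.068] [ 0.567 -0.214  0.094]
 top 43 0.0899 ((554.70361328125, -277.75701904296875), (128.5901336669922, 14.307397842407227), 78.15596771240234)
scene orange 1643 [0.596 0.292 0.022] [0.479 0.135 0.006] [0.669 0.441 0.061]
  hook_grip 0.77 [ 0.568 -0.263  0.083]
  tray_hole 0.89 [0.623 0.281 0.011]
  tumbler_a 0.86 [0.792 0.054 0.103]
  tumbler_a 0.73 [ 0.803 -0.116  0.097]
  tumbler_a 0.53 [ 0.643 -0.507  0.016]
  basin 0.81 [ 0.637 -0.51   0.011]
  stand 0.9 [ 0.409 -0.516  0.049]
  stand 0.69 [ 0.576 -0.262  0.012]
  rack 0.56 [0.604 0.372 0.197]
  rack 0.48 [0.619 0.281 0.01 ]
```

View pics/crop1.png

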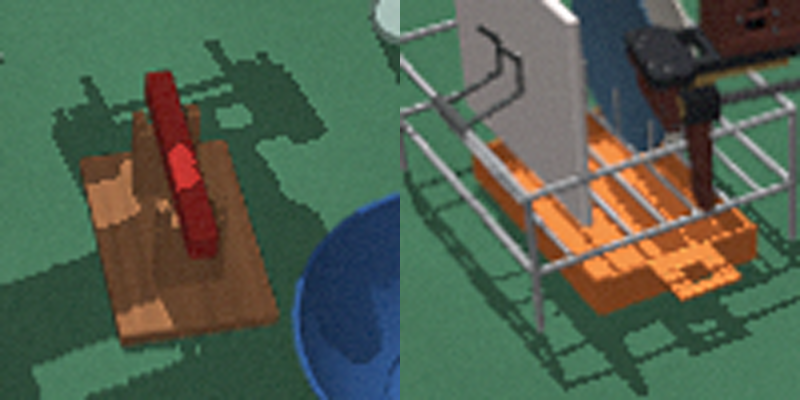

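Run:
```python
from h import *
q=[1,0,0,0]
move_ptp([0.6,0.09,0.26],q)
c=snap('wrist','w1.png');np.savez('w1.npz',P=cloud(c),img=c['image'],**{k:c[k] for k in('R','t','intrinsics','k1')})
print([(d['xy'],d['conf'],pt(c,*d['xy'],z=.042)) for d in spot_in('wrist','tray_hole')])
s=snap('side','side1.png');P=cloud(s);np.savez('side1.npz',P=P,img=s['image'])
print([(d['xy'],d['conf'],pt(s,*d['xy'],z=.042)) for d in spot_in('side','tray_hole')])
move_ptp([0.55,-0.30,0.28],q)
c=snap('wrist','w2.png');np.savez('w2.npz',P=cloud(c),img=c['image'],**{k:c[k] for k in('R','t','intrinsics','k1')})
e=snap('scene','scene2.png')
print(current_clock())
```

```text
[([303.6, 58.1], 0.67, array([0.58706321, 0.20511688, 0.042     ]))]
[([288.4, 146.4], 0.84, array([0.57177839, 0.23846573, 0.042     ])), ([405.0, 198.0], 0.59, array([ 0.80783774, -0.12924859,  0.042     ])), ([420.7, 293.6], 0.56, array([ 0.67867706, -0.44633385,  0.042     ]))]
4.4333
```

View pics/w1.png

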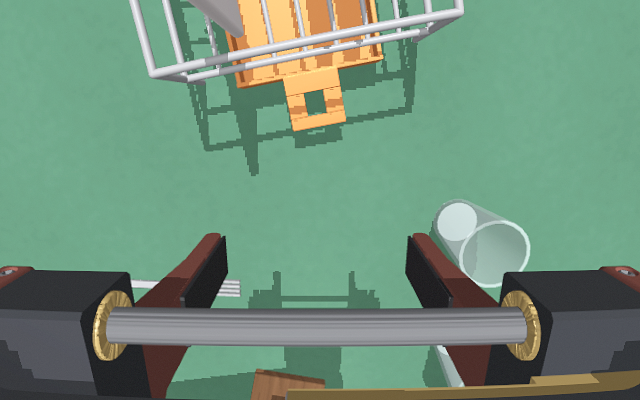

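View pics/w2.png

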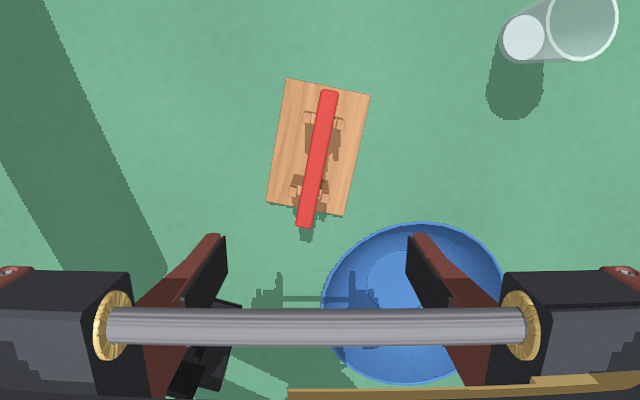

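Run:
```python
from h import *
a=cv2.imread('pics/wrist0.png')[330:400,220:360];b=cv2.imread('pics/w2.png')[70:250,250:390]
c=cv2.imread('pics/scene2.png')[130:210,250:340]; d=cv2.imread('pics/side1.png')[215:305,300:390]
f=lambda i:cv2.resize(i,(400,300),interpolation=cv2.INTER_CUBIC)
cv2.imwrite('pics/crop2.png',np.vstack([np.hstack([f(a),f(b)]),np.hstack([f(c),f(d)])]))
w=np.load('w2.npz');P=w['P'];hsv=cv2.cvtColor(w['img'],cv2.COLOR_BGR2HSV);H,S,V=cv2.split(hsv)
m=((H<6)|(H>174))&(S>120)&(V>120)&(P[...,2]>.083)&(P[...,2]<.11);m[260:]=0
p=P[m];print(len(p),np.median(p[:,2]),cv2.minAreaRect((p[:,:2]*1000).astype(np.float32)))
C=dict(w); m[:]=0
m=((H<6)|(H>174))&(S>120)&(V>120);m[260:]=0
r=cv2.minAreaRect(np.argwhere(m)[:,::-1].astype(np.float32));print(r)
# foot: wood
m2=(P[...,2]>.006)&(P[...,2]<.017)&(H>6)&(H<20)&(S>60);m2[260:]=0
p=P[m2];print('foot',len(p),np.median(p[:,2]),cv2.minAreaRect((p[:,:2]*1000).astype(np.float32)))
```

```text
2475 0.09222532565234422 ((549.35693359375, -284.26983642578125), (139.5369873046875, 17.771533966064453), 78.82194519042969)
((316.3269348144531, 158.36538696289062), (18.434917449951172, 139.83079528808594), 11.309932708740234)
foot 7353 0.012391037821315782 ((549.3338012695312, -282.3439025878906), (149.5010986328125, 99.50081634521484), 78.8658447265625)
```

View pics/crop2.png

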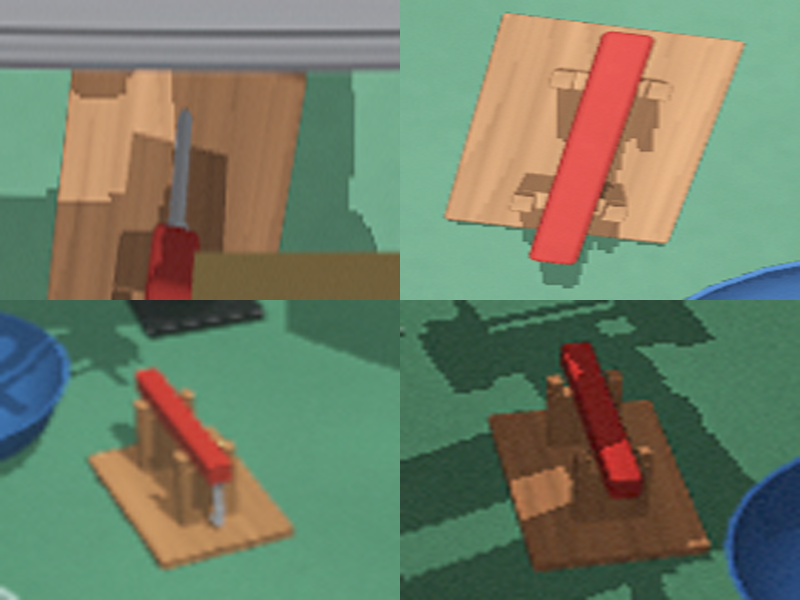

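The wooden stand with the red hook is confirmed. The steel prong hangs at the +y end, at scene crop (215,500). Next I locate the tray tab, the hole and the rack.

Run:
```python
from h import *
w=np.load('w1.npz');P=w['P'];hsv=cv2.cvtColor(w['img'],cv2.COLOR_BGR2HSV);H,S,V=cv2.split(hsv)
m=(H>5)&(H<22)&(S>110)&(V>150);m[200:]=0
m[:65]=0
z=P[m];print(len(z),np.percentile(z[:,2],[5,50,95]))
m2=m&(P[...,2]>.036)&(P[...,2]<.048)
p=P[m2];r=cv2.minAreaRect((p[:,:2]*1000).astype(np.float32));print(r)
# hole blob: non-orange pixel region around (315,101)
hole=(~m).astype(np.uint8);n,l,st,ce=cv2.connectedComponentsWithStats(hole)
i=l[101,315];print(st[i],ce[i])
c={k:w[k] for k in('R','t','intrinsics','k1')}
c['k1']=float(c['k1'])
ys,xs=np.where(l==i)
H3=np.array([pt(c,u,v,z=.042) for u,v in zip(xs,ys)]);print(cv2.minAreaRect((H3[:,:2]*1000).astype(np.float32)),H3.mean(0))
# front edge of tab & sides 
im=w['img'][50:150,250:390];cv2.imwrite('pics/crop3.png',cv2.resize(im,(700,500),interpolation=cv2.INTER_CUBIC))
# rack rods / board from side
for f in('w1','side1','scene'):
    w=np.load(f+'.npz');P=w['P'];im=w['img'];hsv=cv2.cvtColor(im,cv2.COLOR_BGR2HSV)
    m=(hsv[...,1]<60)&(P[...,2]>.115)&(P[...,2]<.145)&(P[...,1]>.12)&(P[...,1]<.6)&(P[...,0]>.3)&(P[...,0]<.85)
    p=P[m];print(f,len(p), cv2.minAreaRect((p[:,:2]*1000).astype(np.float32)) if len(p) else 0)
    m=(hsv[...,1]<60)&(P[...,2]>.15)&(P[...,2]<.27)&(P[...,1]>.1)&(P[...,1]<.6)&(P[...,0]>.3)&(P[...,0]<.65)
    p=P[m];print('  board',len(p),p.min(0) if len(p) else 0,p.max(0) if len(p) else 0)
```

```text
3676 [0.01179814 0.04216611 0.04377193]
((577.9080810546875, 165.0642547607422), (118.13621520996094, 62.3669548034668), 3.9729273319244385)
[304  89  23  27 449] [314.80623608 102.35857461]
((598.289794921875, 161.8051300048828), (19.541349411010742, 23.544662475585938), 11.155324935913086) [0.59827256 0.16192677 0.042     ]
w1 4118 ((585.1451416015625, 230.01123046875), (247.57711791992188, 58.6158447265625), 9.648301124572754)
  board 437 [0.52347596 0.10007395 0.15001788] [0.64642377 0.2314463  0.26972319]
side1 713 ((561.2299194335938, 345.214111328125), (249.69137573242188, 296.69903564453125), 11.701807022094727)
  board 1051 [0.47938299 0.20988503 0.15004386] [0.64372475 0.44507473 0.25591229]
scene 2644 ((567.1748657226562, 345.9027404785156), (245.6456756591797, 287.659423828125), 11.248886108398438)
  board 5732 [0.48345634 0.22187613 0.1500224 ] [0.64998998 0.44806454 0.25489628]
```

View pics/crop3.png

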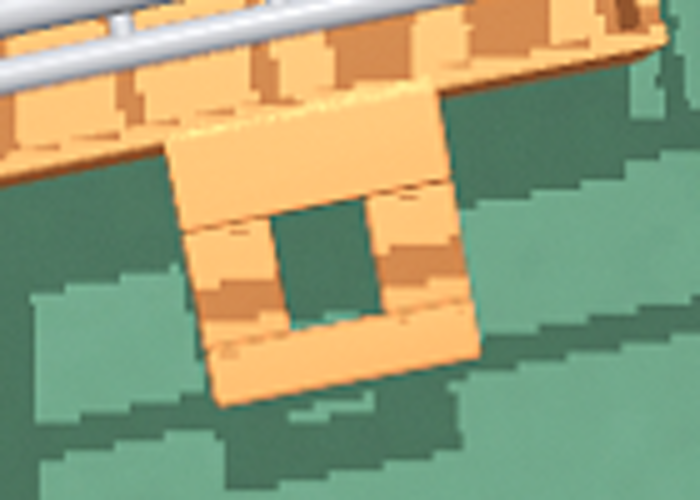

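```bash
cat >> h.py <<'E'
def q(deg):
    a=np.radians(deg)/2; return [float(np.cos(a)),float(np.sin(a)),0,0]
HG=np.array([.5494,-.2832]); HA=78.85      # stand / hook
TH=np.array([.5983,.1618]); TA=101.15      # tray hole
dx=np.array([np.cos(np.radians(TA)),np.sin(np.radians(TA))])
E
python3 - <<'E'
from h import *
Q=q(HA-90)
move_ptp([*HG,.17],Q)
print(servo_line([*HG,.062],rate=.12,contact_N=8), current_position(),current_force())
move_gripper(.0); print(current_finger_gap(),current_force())
servo_line([*HG,.16],rate=.12)
print(current_force(),current_torque(),current_finger_gap(),current_clock())
snap('side','s3.png');snap('scene','e3.png');c=snap('wrist','w3.png')
E
python3 - <<'E'
import cv2,numpy as np
s=cv2.imread('pics/s3.png')[150:330,250:490];e=cv2.imread('pics/e3.png')[80:230,220:420];w=cv2.imread('pics/w3.png')
r=lambda i:cv2.resize(i,(400,300),interpolation=cv2.INTER_CUBIC)
cv2.imwrite('pics/c3.png',np.vstack([np.hstack([r(s),r(e)]),np.hstack([r(w),r(w)*0])]))
E
```

```text
False [ 0.55005996 -0.28367224  0.06286871] [-0.0091248  -0.08491849  0.1843429 ]
0.017999596919004244 [-0.41248863 -0.02630643 -0.19681793]
[ 0.16387322 -0.50324742 -2.15128972] [ 0.08269678  0.03787655 -0.0311923 ] 0.017916970464145386 8.05
```

View pics/c3.png

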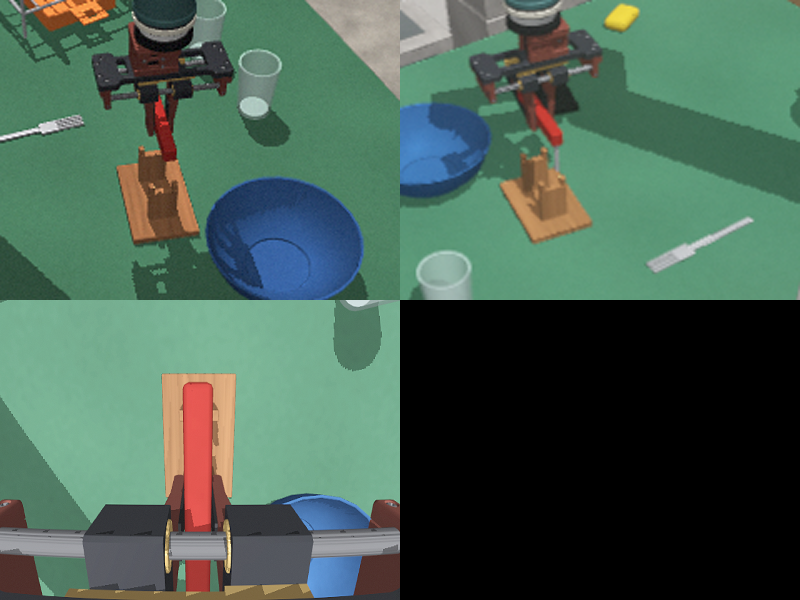

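Run:
```python
from h import *
Q=q(TA-90)
tip=TH+.004*dx; g=tip-.062*dx
move_ptp([*g,.15],Q)
servo_line([*g,.108],rate=.1); sleep(.1)
p=current_position();o=current_orientation();print(g,p,o,current_force(),current_torque())
c=snap('wrist','w4.png');P=cloud(c);H,S,V=cv2.split(cv2.cvtColor(c['image'],cv2.COLOR_BGR2HSV))
m=((H<6)|(H>174))&(S>120)&(V>100)&(P[...,2]>.10)&(P[...,2]<.17)
pp=P[m];d=(pp[:,:2]-p[:2]);a=d@dx;b=d@np.array([-dx[1],dx[0]])
print('handle along',np.percentile(a,[0.5,99.5]),'across',np.percentile(b,[1,50,99]))
for lo,hi in((.03,.045),(.045,.06),(.06,.072)):
    k=(a>lo)&(a<hi);print(lo,np.median(pp[k,2]),np.median(b[k]))
s=snap('side','s4.png');e=snap('scene','e4.png')
print(current_clock())
r=lambda i:cv2.resize(i,(400,300),interpolation=cv2.INTER_CUBIC)
cv2.imwrite('pics/c4.png',np.vstack([np.hstack([r(s['image'][90:210,220:380]),r(e['image'][210:330,320:480])]),np.hstack([r(c['image']),r(c['image'][150:350,220:420])])]))
```

```text
[0.60951594 0.10489479] [0.61025439 0.10470985 0.10871812] [9.95287291e-01 9.69676510e-02 6.94835859e-04 1.49234066e-05] [ 0.38354675  0.35758321 -1.80088071] [0.00476407 0.0256249  0.01533141]
handle along [-0.05212022  0.06854216] across [-0.01492988  0.00039982  0.01581231]
0.03 0.1390246536810872 0.0003638266625483002
0.045 0.13899443272919268 0.00034492104703277946
0.06 0.13884339201150406 0.0003282868405270202
10.475
```

View pics/c4.png

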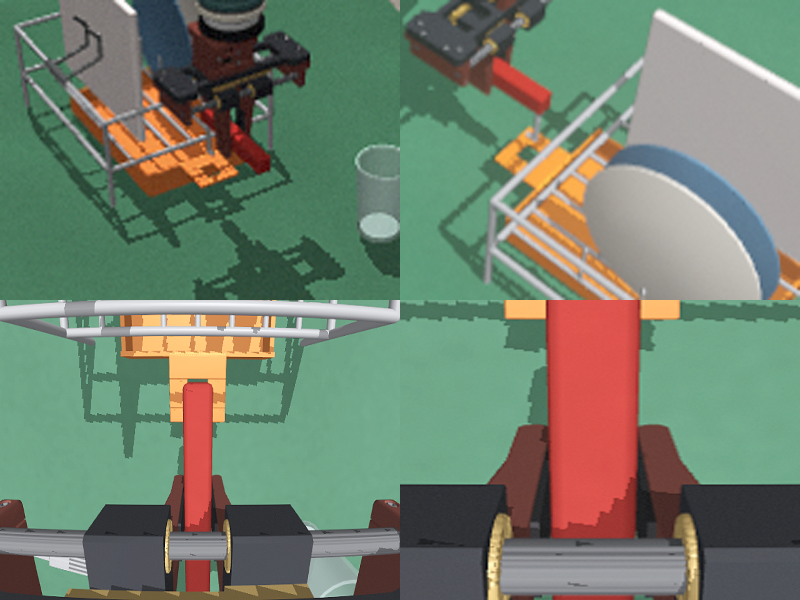

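Run:
```python
from h import *
tip=TH+.005*dx+np.array([-.0007,.0002]); g=tip-.062*dx
servo_line([*g,.108],rate=.05)
print(servo_line([*g,.0693],rate=.04,contact_N=3.5)); sleep(.2)
print(current_position(),current_force(),current_torque(),current_clock())
f0=current_force()
e=snap('scene','e5.png');s=snap('side','s5.png');w=snap('wrist','w5.png')
r=lambda i:cv2.resize(i,(400,300),interpolation=cv2.INTER_CUBIC)
cv2.imwrite('pics/c5.png',np.vstack([np.hstack([r(s['image'][90:210,220:380]),r(e['image'][240:300,340:420])]),np.hstack([r(w['image']),r(w['image'][20:170,220:420])])]))
```

```text
False
[0.60883756 0.1061051  0.06958755] [ 0.28275291  0.21111547 -1.50999469] [ 0.04475724 -0.01886081 -0.03025464] 12.0417
```

View pics/c5.png

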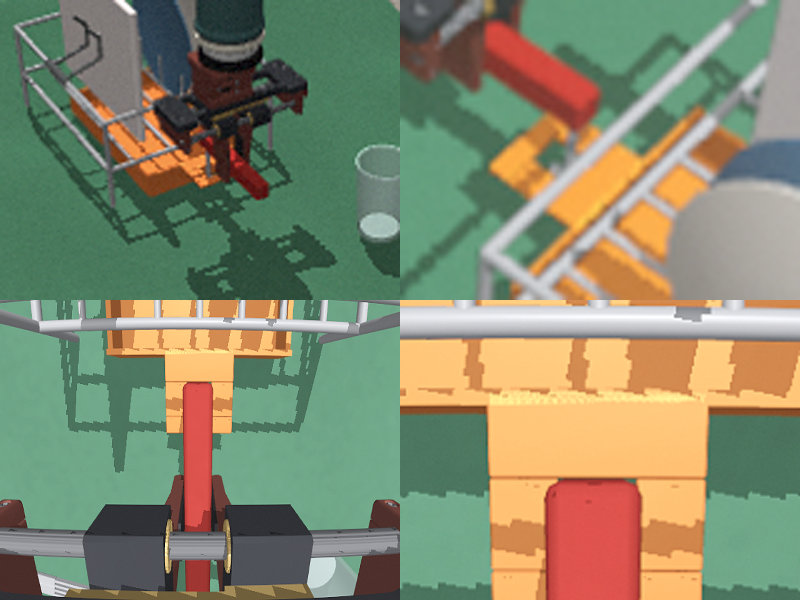

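Run:
```python
from h import *
tip=TH+.005*dx+np.array([-.0007,.0002]); g=tip-.062*dx
f0=np.array([.283,.211,-1.51])
def st(n):
    p=current_position();f=current_force()-f0
    print(n,'trav',round(float((np.array(p[:2])-g)@-dx)*1e3,2),'pull',round(float(f[:2]@dx),2),'fz',round(float(f[2]),2),'z',round(p[2],4),round(current_clock(),2))
for t in (.02,.04,.08):
    print(servo_line([*(g-t*dx),.0693],rate=.04,contact_N=9)); st(t)
e=snap('scene','e6.png');s=snap('side','s6.png');w=snap('wrist','w6.png')
r=lambda i:cv2.resize(i,(400,300),interpolation=cv2.INTER_CUBIC)
cv2.imwrite('pics/c6.png',np.vstack([np.hstack([r(s['image'][90:210,220:380]),r(e['image'][210:300,300:420])]),np.hstack([r(w['image']),r(w['image'][20:170,220:420])])]))
```

```text
False
0.02 trav 20.21 pull 1.37 fz -0.04 z 0.0693 12.84
False
0.04 trav 40.53 pull 0.22 fz -0.19 z 0.0693 13.49
False
0.08 trav 80.13 pull 1.22 fz 0.35 z 0.0693 14.64
```

View pics/c6.png

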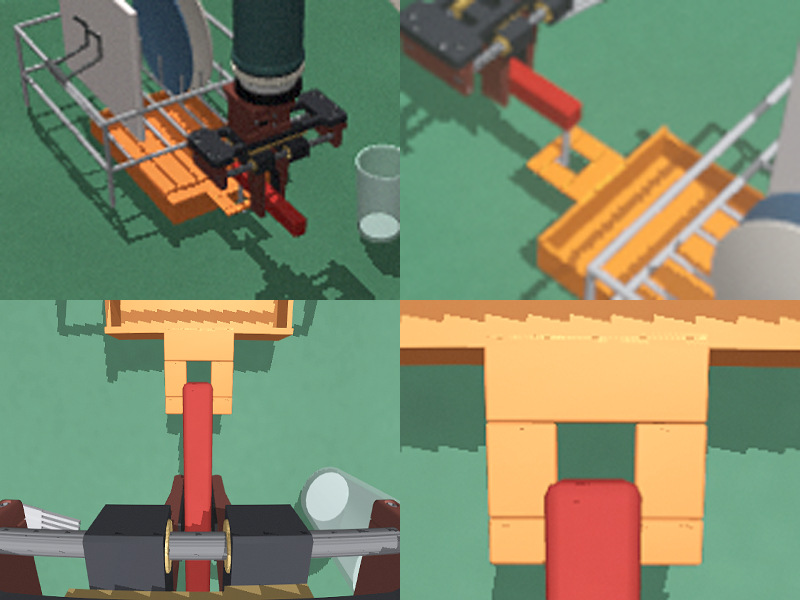

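```bash
cat >> h.py <<'E'
g0=TH+.005*dx+np.array([-.0007,.0002])-.062*dx
f0=np.array([.283,.211,-1.51])
def st(n):
    p=current_position();f=current_force()-f0;T=float((np.array(p[:2])-g0)@-dx);F=float(f[:2]@dx)
    print(n,'trav',round(T*1e3,2),'pull',round(F,2),'fz',round(float(f[2]),2),'z',round(p[2],4),'ty',np.round(current_torque(),2),round(current_clock(),2));return T,F
E
python3 - <<'E'
from h import *
print(servo_line([*(g0-.145*dx),.0693],rate=.02,contact_N=8)); T,F=st('a')
sleep(.15);st('b')
E
```

```text
True
a trav 128.35 pull 4.19 fz 2.21 z 0.0685 ty [ 1.15 -0.15 -0.06] 17.03
b trav 128.14 pull 4.64 fz 2.55 z 0.0684 ty [ 1.07 -0.15 -0.06] 17.18
```

Run:
```python
from h import *
e=snap('scene','e7.png');s=snap('side','s7.png');w=snap('wrist','w7.png')
p=current_position();P=cloud(w);H,S,V=cv2.split(cv2.cvtColor(w['image'],cv2.COLOR_BGR2HSV))
m=((H<6)|(H>174))&(S>120)&(V>100)&(P[...,2]>.06)&(P[...,2]<.17)
pp=P[m];a=(pp[:,:2]-p[:2])@dx
for lo,hi in((.03,.045),(.045,.06),(.06,.072)):
    k=(a>lo)&(a<hi);print(lo,np.median(pp[k,2]),a[k].max())
print('tcp z',p[2],'level top',p[2]+.030)
r=lambda i:cv2.resize(i,(400,300),interpolation=cv2.INTER_CUBIC)
cv2.imwrite('pics/c7.png',np.vstack([np.hstack([r(s['image'][90:210,220:380]),r(e['image'][200:290,280:400])]),np.hstack([r(w['image']),r(w['image'][20:170,220:420])])]))
```

```text
0.03 0.0989248040466117 0.0449935269401681
0.045 0.09896481058156413 0.05999899263162226
0.06 0.09892717389638611 0.06874164477284041
tcp z 0.06804357761948467 level top 0.09804357761948466
```

View pics/c7.png

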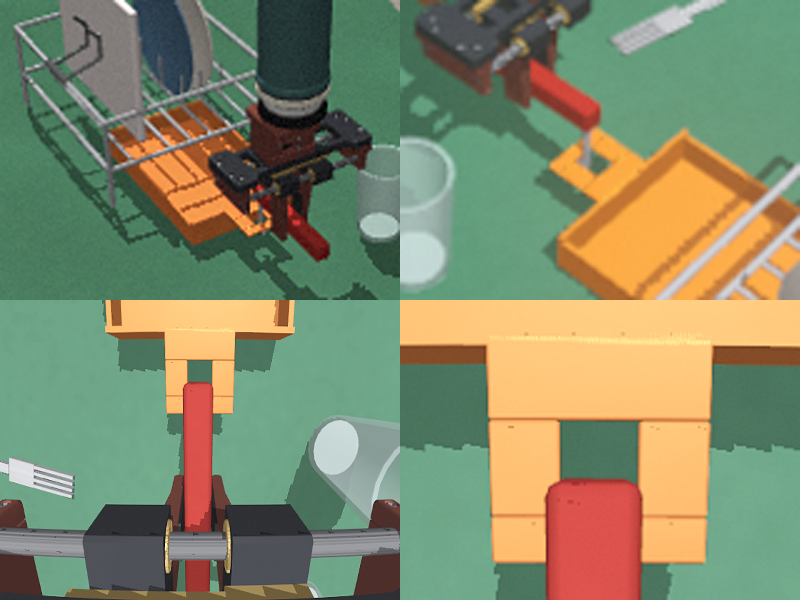

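Run:
```python
from h import *
T,F=st('now'); 
cmd=T
for i in range(10):
    if F>9.5: break
    cmd+=.0007 if F<8 else .0003
    servo_line([*(g0-cmd*dx),.0693],rate=.01); T,F=st(round(cmd*1e3,2))
if F<15:
    for i in range(4): sleep(.2); T,F=st('hold')
```

```text
now trav 128.14 pull 4.95 fz 2.67 z 0.068 ty [ 1.13 -0.27 -0.12] 17.33
128.84 trav 128.32 pull 4.73 fz -1.95 z 0.0685 ty [ 0.98 -0.09 -0.04] 17.75
129.54 trav 128.64 pull 6.42 fz -1.61 z 0.0684 ty [ 1.23  0.04 -0.12] 18.0
130.24 trav 129.02 pull 7.52 fz -1.53 z 0.0683 ty [ 1.43 -0.02 -0.07] 18.25
130.94 trav 129.39 pull 7.87 fz -1.98 z 0.0682 ty [ 1.59 -0.01 -0.14] 18.5
131.64 trav 129.7 pull 8.4 fz -1.67 z 0.0682 ty [ 1.88  0.02 -0.07] 18.75
131.94 trav 129.88 pull 9.74 fz -2.98 z 0.0682 ty [ 1.91 -0.03 -0.14] 19.0
hold trav 129.82 pull 9.28 fz -3.03 z 0.0681 ty [ 1.89 -0.02 -0.13] 19.2
hold trav 129.85 pull 9.81 fz -0.66 z 0.0682 ty [ 1.89 -0.06 -0.07] 19.4
hold trav 129.83 pull 8.85 fz -2.43 z 0.0682 ty [ 1.91 -0.07 -0.08] 19.6
hold trav 129.84 pull 9.44 fz -2.01 z 0.0682 ty [ 1.9  -0.11 -0.11] 19.8
```

Run:
```python
from h import *
cmd=.13194
for k in range(3):
    cmd+=.0005; servo_line([*(g0-cmd*dx),.0693],rate=.01)
    F=np.mean([st('x')[1] for _ in range(1)]); 
    if F>11: break
Fs=[]
for i in range(7): sleep(.15); Fs.append(st('hold')[1])
print(np.mean(Fs))
```

```text
x trav 130.11 pull 9.5 fz -2.48 z 0.0681 ty [ 2.06  0.06 -0.13] 20.05
x trav 130.35 pull 10.78 fz -1.3 z 0.0681 ty [ 2.21 -0.01 -0.16] 20.3
x trav 130.62 pull 11.65 fz -2.37 z 0.068 ty [ 2.32 -0.03 -0.11] 20.55
hold trav 130.61 pull 11.39 fz -2.62 z 0.068 ty [ 2.34 -0.04 -0.22] 20.7
hold trav 130.62 pull 11.65 fz -2.79 z 0.068 ty [ 2.32 -0.06 -0.13] 20.85
hold trav 130.61 pull 10.86 fz -2.92 z 0.068 ty [ 2.31 -0.05 -0.16] 21.0
hold trav 130.58 pull 11.37 fz -2.08 z 0.068 ty [ 2.28 -0.05 -0.12] 21.15
hold trav 130.57 pull 11.02 fz -2.0 z 0.068 ty [ 2.36 -0.08 -0.19] 21.3
hold trav 130.61 pull 11.24 fz -2.53 z 0.068 ty [ 2.35 -0.04 -0.12] 21.45
hold trav 130.6 pull 11.86 fz -3.0 z 0.068 ty [ 2.34 -0.04 -0.18] 21.6
11.341867025016938
```

Run:
```python
from h import *
servo_line([*(g0-.1166*dx),.0693],rate=.03,contact_N=None); sleep(.2); st('u')
e=snap('scene','e8.png');w=snap('wrist','w8.png')
P=cloud(w);H,S,V=cv2.split(cv2.cvtColor(w['image'],cv2.COLOR_BGR2HSV))
p=current_position()
m=(H>7)&(H<22)&(S>110)&(P[...,2]>.036)&(P[...,2]<.048)
pp=P[m];a=(pp[:,:2]-p[:2])@dx;b=(pp[:,:2]-p[:2])@np.array([-dx[1],dx[0]])
k=np.abs(b)<.026;k&=np.abs(b)>.013
front=np.percentile(a[k],0.5);print('tab front',front,'=> tip rel hole',.061-(front+.024), 'across', np.percentile(b[a<.10],[1,99]))
r=lambda i:cv2.resize(i,(400,300),interpolation=cv2.INTER_CUBIC)
cv2.imwrite('pics/c8.png',np.hstack([r(e['image'][200:290,280:400]),r(w['image'][20:170,220:420])]))
```

```text
u trav 116.86 pull -0.22 fz -0.74 z 0.0693 ty [-0.01  0.02 -0.02] 22.51
tab front 0.037114739336014446 => tip rel hole -0.00011473933601444802 across [-0.07244672  0.07157012]
```

View pics/c8.png

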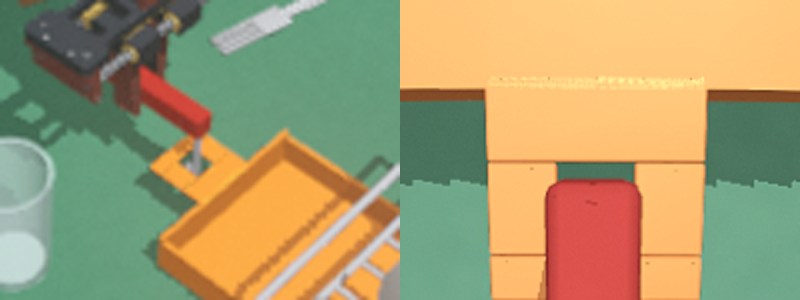

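Run:
```python
from h import *
servo_line([*(g0-.1126*dx),.0693],rate=.03); sleep(.1); st('u')
print(servo_line([*(g0-.1126*dx),.13],rate=.05,contact_N=3.5)); st('up')
e=snap('scene','e9.png');s=snap('side','s9.png');w=snap('wrist','w9.png')
P=cloud(w);H,S,V=cv2.split(cv2.cvtColor(w['image'],cv2.COLOR_BGR2HSV));p=current_position()
m=((H<6)|(H>174))&(S>120)&(V>100)&(P[...,2]>.12)&(P[...,2]<.19)
pp=P[m];a=(pp[:,:2]-p[:2])@dx;b=(pp[:,:2]-p[:2])@np.array([-dx[1],dx[0]])
for lo,hi in((.03,.045),(.045,.06),(.06,.072)):
    k=(a>lo)&(a<hi);print(lo,np.median(pp[k,2])-p[2]-.03,a[k].max(),np.median(b[k]))
print([(pt(w,*d['xy'],z=.042),d['conf']) for d in spot_in('wrist','tray_hole')])
r=lambda i:cv2.resize(i,(400,300),interpolation=cv2.INTER_CUBIC)
cv2.imwrite('pics/c9.png',np.vstack([np.hstack([r(s['image'][90:210,220:380]),r(e['image'][200:290,280:400])]),np.hstack([r(w['image']),r(w['image'][20:170,220:420])])]))
```

```text
u trav 112.49 pull -0.61 fz -0.31 z 0.0693 ty [ 0.01 -0.01 -0.05] 22.99
False
up trav 112.5 pull -0.27 fz -0.33 z 0.1296 ty [ 0.06 -0.05 -0.01] 24.36
0.03 0.00043769841286711575 0.04495412694559482 0.00020674181938841373
0.045 0.0005606488611640814 0.05999353555692826 0.0001819191212448682
0.06 0.0003897134882219211 0.06870419705719755 0.0001588799822997402
[(array([0.60959543, 0.09935832, 0.042     ]), 0.87)]
```

View pics/c9.png

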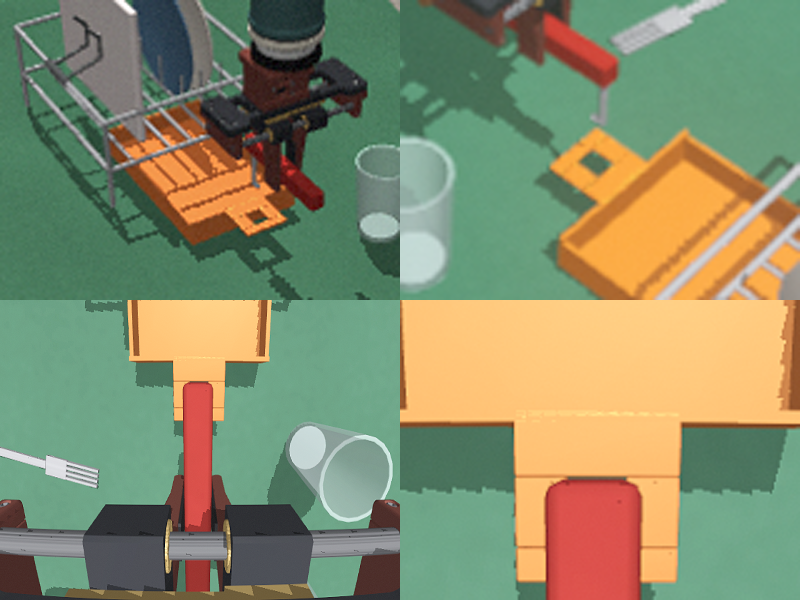

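Run:
```python
from h import *
servo_line([*(g0-.1126*dx),.165],rate=.1)
Q=q(HA-90)
move_ptp([*HG,.165],Q); sleep(.1)
print(current_position())
w=snap('wrist','w10.png')
print(servo_line([*HG,.085],rate=.1,contact_N=5),current_position(),current_force())
print(servo_line([*HG,.0605],rate=.03,contact_N=4)); print(current_position(),current_force(),current_torque(),current_clock())
s=snap('side','s10.png');e=snap('scene','e10.png')
r=lambda i:cv2.resize(i,(400,300),interpolation=cv2.INTER_CUBIC)
cv2.imwrite('pics/c10.png',np.vstack([np.hstack([r(s['image'][190:310,280:440]),r(e['image'][110:230,240:400])]),np.hstack([r(w['image']),r(w['image'][20:220,220:420])])]))
```

```text
[ 0.55002195 -0.28167699  0.16487791]
False [ 0.54992148 -0.28350955  0.0855502 ] [ 0.18817513 -0.73863883 -1.52068025]
True
[ 0.54905434 -0.28297045  0.06196973] [0.08793105 0.36769625 4.02702028] [-0.02286285  0.11726289  0.00812133] 28.0
```

View pics/c10.png

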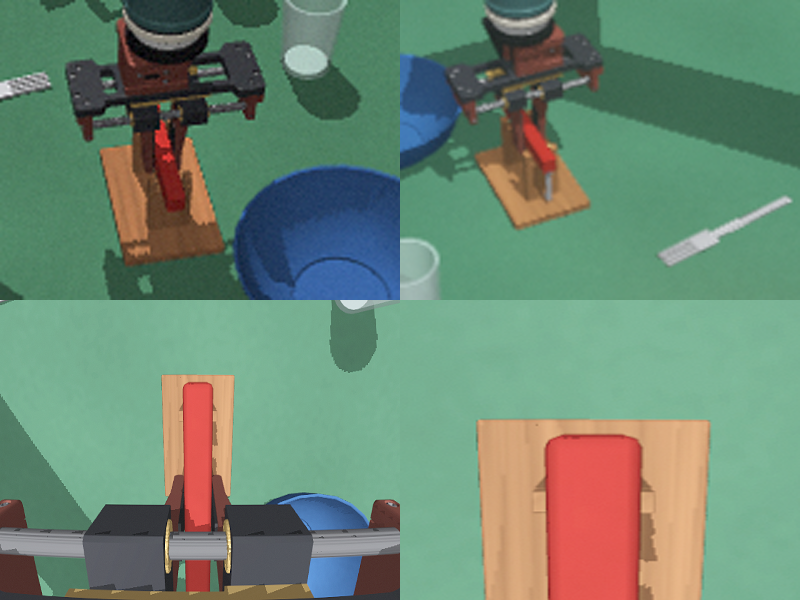

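Run:
```python
from h import *
move_gripper(.06); print(current_position(),current_force())
p=current_position();servo_line([p[0],p[1],.18],rate=.12)
move_ptp([0.55,-0.30,0.28],q(0)); sleep(.1)
c=snap('wrist','w11.png');P=cloud(c);H,S,V=cv2.split(cv2.cvtColor(c['image'],cv2.COLOR_BGR2HSV))
m=((H<6)|(H>174))&(S>120)&(V>120)&(P[...,2]>.083)&(P[...,2]<.11);m[260:]=0
p=P[m];print(len(p),np.median(p[:,2]),cv2.minAreaRect((p[:,:2]*1000).astype(np.float32)))
m2=(P[...,2]>.006)&(P[...,2]<.017)&(H>6)&(H<20)&(S>60);m2[260:]=0
p=P[m2];print('foot',cv2.minAreaRect((p[:,:2]*1000).astype(np.float32)))
e=snap('scene','e11.png')
s=snap('side','s11.png')
print(current_clock())
a=cv2.imread('pics/scene2.png');b=e['image'];d=cv2.absdiff(a,b).max(2)
for n,bx in dict(tumb=(200,190,310,295),basin=(190,125,270,185),fork=(340,180,400,220)).items():
    print(n,(d[bx[1]:bx[3],bx[0]:bx[2]]>40).sum())
r=lambda i:cv2.resize(i,(400,250))
cv2.imwrite('pics/c11.png',np.vstack([np.hstack([r(s['image']),r(e['image'])]),np.hstack([r(c['image']),r(e['image'][210:330,300:480])])]))
```

```text
[ 0.54832505 -0.2824718   0.06122646] [-1.19593588  0.13610361 -0.4265748 ]
2496 0.09223043485223484 ((548.5009765625, -283.775390625), (139.25418090820312, 17.72992515563965), 78.80113220214844)
foot ((549.2559814453125, -282.27410888671875), (149.3905792236328, 99.47901916503906), 78.86146545410156)
30.7917
tumb 0
basin 40
fork 0
```

View pics/c11.png

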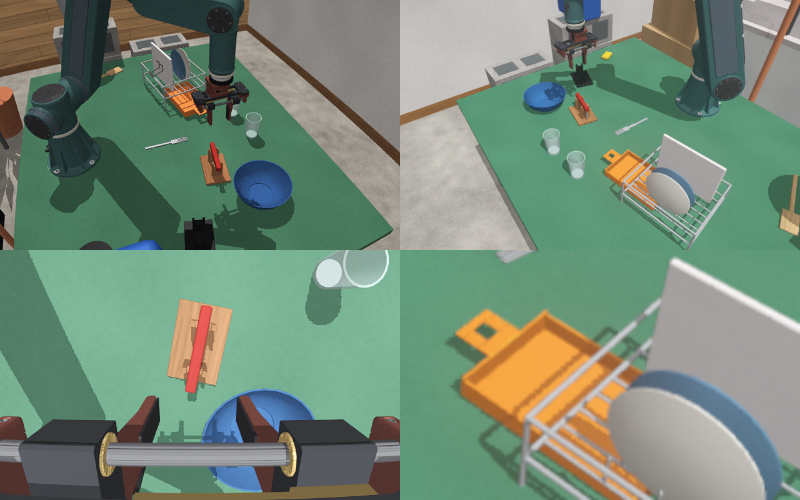

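The hook is seated within 1 mm of where it was stored. One last check of where the tray came to rest, with the arm well clear.

Run:
```python
from h import *
move_ptp([0.62,-0.04,0.26],q(0)); sleep(.1)
w=snap('wrist','w12.png');H,S,V=cv2.split(cv2.cvtColor(w['image'],cv2.COLOR_BGR2HSV))
m=(H>5)&(H<22)&(S>110)&(V>150);m[200:]=0
n,l,stt,ce=cv2.connectedComponentsWithStats((~m).astype(np.uint8))
for i in range(n):
    if 250<stt[i][4]<1000:
        ys,xs=np.where(l==i);H3=np.array([pt(w,u,v,z=.042) for u,v in zip(xs,ys)])
        r=cv2.minAreaRect((H3[:,:2]*1000).astype(np.float32));h=np.array(r[0])/1e3;print(stt[i],r,'travel mm',(h-TH)@-dx*1e3,'lat',(h-TH)@np.array([-dx[1],dx[0]])*1e3)
print(current_clock())
```

```text
[304  67  24  28 466] ((619.5631713867188, 50.882850646972656), (19.477615356445312, 23.624902725219727), 11.829625129699707) travel mm 112.93534315992494 lat 0.5871485099568365
31.9917
```

View pics/w12.png

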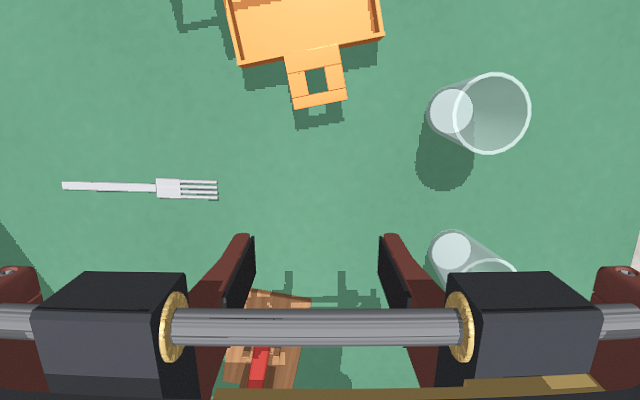

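```bash
python3 -c "
from bench import *
print(close_job())"
```

```text
the job is handed in; nothing more can be done
None
```

The tray is out against its stop, the hook is back on its wooden stand, and the job is handed in at about 32 s of the 66 s allowed. No verdict is reported.

- **Pull:** I hooked the finger hole and drew the tray out until I felt the stop. I held about 9.4 N for 0.8 s, then about 11.3 N for 1 s. The highest reading was about 11.9 N, but I read the force only between moves, not throughout.
- **Tray:** The last wrist picture puts it 112.9 mm out, with its tab clear. It sat about 3–4 mm further out while I was pulling, which fits the rubber buffer springing back when released.
- **Hook:** It unhooked without contact and did not twist in the grip. On the stand it lies within 1 mm of its first position and at the same angle and height.
- **Bystanders:** Comparing the scene camera before and after shows no change at the tumblers or fork. About 40 pixels changed at the basin; I took that for the arm's shadow and did not check further.
- **Odd reading:** The vertical force read +2.5 N right after the first contact with the stop. It changed sign on the next move, and the hook was level in the picture.

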